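# Load the cavity plate into the mould shoe

## Task

Load the loose square cavity plate into the steel mould shoe on the raised work table: lay it flat on the shoe's ledge, slide it under both overhanging rails until it is fully home against the back stop, then swing the keeper fully across the mouth behind it. Leave the other mould half, the tin and the star-shaped casting where they are.

Things in the scene. Friction and masses are not known exactly. Their poses are not given: they have to be found in the camera images.
- cavity_plate: bright aluminium plate, 60 x 60 mm, 12 mm thick, about 0.25 kg, with a shallow oblong cavity in its upper face; it lies flat and loose on the plywood top of the raised work table, which is 160 mm above the deck (z = 0.16 m). Origin at the centre of its underside, z up, x and y square to its sides. It may go into the shoe any of the four ways round.
- mould_shoe: steel shoe fixed on the work table. Origin: underside, below the channel's mouth; x = direction in which the plate is slid in, z up. Base 10 mm thick, 100 mm wide (y -50 to 50), x -85 to 75 mm; its bare top from x -85 to 0 is the ledge (z 10 mm). A channel for the plate runs from x 0 to the back stop, whose face is at x 62 (stop z 10 to 24 mm).
- shoe_mouth (a point): middle of the channel's mouth on the ledge's top, (0, 0, 10 mm) in the shoe's frame; axes as the shoe's. The channel's side walls are 63 mm apart, flared to 68 mm over the first 12 mm at the mouth. Two caps overhang the plate's edges (underside z 24, top z 30, screw heads 33 mm; |y| 25.5 to 45.5, x 0 to 74 mm), with an open gap 51 mm wide between them.
- shoe_home (a point): where the centre of the plate's underside is when the plate is fully home against the back stop: (32, 0, 10 mm) in the shoe's frame
- keeper (a joint): angle of the keeper in rad: 0 = fully across the mouth (lying along the shoe's -y from its pivot), growing as it swings out backwards (pi/2 = pointing along the shoe's -x, over the ledge's side; 3.1 = pointing outwards along +y). It is stiff and stays where it is left.
- keeper_hinge (a point): vertical pivot axis of the keeper, at (-6, +43) mm in the shoe's frame; the boss is 14 mm across and reaches 34 mm above the table top
- keeper_post (a point): the keeper is a flat steel bar 8 mm thick, 50 mm long, 12 to 22 mm above the table top, that carries an upright round black post 10 mm across, 45 mm from the pivot, from 21 to 62 mm above the table top; this point is on the post's axis, 7 mm below its top
- clover_mould: bystander: aluminium mould half 69 x 87 x 21 mm filled with white plastic; origin at the centre of its underside
- wax_tin: bystander: round tin with yellow lid, 66 mm across, 27 mm high; origin at the centre of its underside
- star_casting: bystander: small orange star-shaped casting 34 x 34 x 7 mm; origin at the centre of its underside

How it is judged:
On the way:
1. the plate lies flat under both rails, home against the back stop, with the keeper still open (horizontal distance between cavity_plate and shoe_home below 0.005 m and z of cavity_plate in the frame of shoe_home between -0.003 and 0.003 m and value of joint keeper above 0.4 rad), for 0.2 s.
At the end, for the whole second after the job is handed in: the plate lies flat and still in the channel under both rails, its centre within 5 mm of the home point, and the keeper is across the mouth (within 0.12 rad of closed) (horizontal distance between cavity_plate and shoe_home below 0.005 m and z of cavity_plate in the frame of shoe_home between -0.003 and 0.003 m and angle between cavity_plate's own z axis and vertical below 0.06 rad and linear speed of cavity_plate below 0.01 m/s and value of joint keeper below 0.12 rad); the robot touches nothing.
It fails at once if the other mould half is shifted more than 20 mm (distance of clover_mould from where it was at the start of the episode above 0.02 m).
It fails at once if the tin is shifted more than 20 mm (distance of wax_tin from where it was at the start of the episode above 0.02 m).
It fails at once if the star-shaped casting is shifted more than 20 mm (distance of star_casting from where it was at the start of the episode above 0.02 m).
It also fails if it takes over 67 s, if anything falls off the work surface, if the arm or the gripper's body presses on something with over 40 N, if the wrist force passes 120 N, or if a joint passes its speed limit or range.

## Robot

A 6-joint arm with a two-finger parallel gripper is mounted at the origin on a cart in front of the work surface, level with it; the furniture and walls round the work are solid. World frame = base frame: x ahead of the robot, y to its left, z up, the work surface at z = 0. Lengths are in m, angles in rad, forces in N, time in s.
With the tool pointing down it reaches from about 0.3 to 0.875 m from the base axis. Payload 6.4 kg.
Tool frame: the origin (TCP) lies midway between the tips of the shut fingers; the grasp point (between the pads) lies 19 mm behind it; z points along the fingers, y is the line along which they close (so a half turn about z gives the same grasp; the last joint's range is limited). The gripper opens to 85 mm and grips with 20 to 120 N. Pads are 22 mm wide; open, the fingers measure 114 mm over their backs; the gripper's body (76 mm by 85 mm) begins 54 mm behind the grasp point. The pads swing forward as they close: fully open they stand 13 mm farther back than shut.
Start: joints at [0.914, 0.181, 1.607, -0, 1.354, -0.206], TCP at [0.251, 0.518, 0.231] pointing down, gripper open.
Joint ranges: [-2.99, 2.99], [-0.89, 2.07], [0.3, 2.58], [-1.14, 4.28], [0, 2.63], [-3.12, 3.12]. Speed limits (rad/s): [2.57, 2.57, 3.01, 3.14, 3.14, 3.14].

## Interface

Orientations are given as a unit quaternion [w, x, y, z].
In Python, from bench import ctrl, vision, workorder gives the robot as it stands. The module is installed in compiled form; this text tells all that it offers.
- The arm moves only by the tool servo_tool, never from a script. Its argument "steps" is a list of rows, each an object of numbers: "dx", "dy", "dz": the shift along the world's x, y, z as a fraction of full scale; "wx", "wy", "wz": the turn, a rotation vector about the world's x, y, z as a fraction of full scale. A call has exactly 5 rows; each row is the pose to reach, as a shift and turn from the pose commanded when the call began, turning the shorter way round; what a row does not reach only later rows make up. Full scale, the value 1, is 100 mm for a shift and pi rad for a turn. A row lasts 1/12 s, in which the tool goes at most 41.7 mm and 7.16 degrees, less where a joint would pass 70% of its speed; a pose out of reach is approached as far as the arm can. A call with a number of a shift or a turn outside -1 to 1 is refused whole. A call with a gripper value outside its range is refused whole. "jaw" is the opening, from 0 (shut) to 1 (fully open), set as the call begins (left out, the last holds). The fingers move at their own pace and stop on an object; the grip force is fixed at half the most. Time passes only in rows, so rows that repeat a pose let the fingers close, or fill a call up. It gives the time, the measured TCP pose, the force, the opening and the grip force at its end, in the units of the state.
- ctrl.get_obs(): the state, without advancing time (a new reading comes with each control period).
- vision.camera(name): name is "scene" or "top"; returns a dict with "frame" (480x640x3 uint8, red, green, blue), "vfov" (degrees; the focal length in pixels is half the picture's height over the tangent of half this angle, whatever the lens; pixels are square), "cx", "cy" (the principal point, pixels), "camera_from_world" (4x4, takes a point from world to camera coordinates). Camera axes: x right, y up, looking along -z (the intrinsics and any distortion apply to the point x, -y, -z); pixel columns grow to the right and rows downward; lengths in m; the calibration is good to about 2 mm. A picture is of the moment at which its call begins. There is no depth.
- workorder.hand_in(): hands the job in; it is judged then, once.
The state is a dict: "time_s": time; "q": joint angles; "dq": joint speeds; "joint_efforts": joint torques, N m; "eef_pos": TCP position; "eef_rot": TCP orientation; "wrist_force": force on the tool from outside, world axes, zero at the start; "torque": the same for the moment, N m; "opening": opening from 0.0 (shut) to 1.0 (fully open); "grasp_force": force on a finger pad.
Only numpy, scipy, OpenCV 4.12 (cv2) and the standard library are available. Lean on these libraries where they do the work, as an engineer would, in place of code of your own. Each camera call takes 0.05 s, during which the arm holds its last target. There are 200 camera calls.

## Working session

There is one attempt and no reset: what is moved stays moved. The work goes in short steps, Python scripts to look and compute and a tool call to move; the robot and the scene stay as the last step left them, time stands still between calls to the robot, and variables do not carry over. Pictures are saved under pics/ and viewed, at most 10 in all, crops included, and the job is handed in when it is done.

Besides the shell and the picture viewer there is one more tool, called by a JSON object that holds its "op" and its "data", one argument or row to a line. servo_tool: Moves the arm, as the interface text tells. Its arguments: {"type":"object","properties":{"steps":{"type":"array","items":{"type":"object","properties":{"dx":{"type":"number"},"dy":{"type":"number"},"dz":{"type":"number"},"wx":{"type":"number"},"wy":{"type":"number"},"wz":{"type":"number"}}}},"jaw":{"type":"number"}},"required":["steps"]}

```bash
mkdir -p pics
cat > h.py <<'E'
import numpy as np, cv2
from bench import ctrl, vision, workorder
def grab(n,fn=None):
    c=vision.camera(n); c['f']=240/np.tan(np.radians(c['vfov'])/2)
    c['bgr']=cv2.cvtColor(np.asarray(c['frame']),cv2.COLOR_RGB2BGR)
    if fn: cv2.imwrite('pics/'+fn,c['bgr'])
    return c
def ray(c,u,v):
    M=np.array(c['camera_from_world']); R=M[:3,:3]; o=-R.T@M[:3,3]
    d=R.T@np.array([(u-c['cx'])/c['f'],-(v-c['cy'])/c['f'],-1]); return o,d
def onz(c,u,v,z):
    o,d=ray(c,u,v); return o+d*(z-o[2])/d[2]
def proj(c,p):
    M=np.array(c['camera_from_world']); q=M[:3,:3]@np.asarray(p)+M[:3,3]
    return np.array([c['cx']+c['f']*q[0]/-q[2], c['cy']-c['f']*q[1]/-q[2]])
E
python3 - <<'E'
from h import *
for n in('scene','top'):
    c=grab(n,n+'0.png'); print({k:c[k] for k in c if k not in('frame','bgr')})
print(ctrl.get_obs())
E
```

```text
{'vfov': 47.38160461487618, 'cx': 326.606075492998, 'cy': 237.0369259728983, 'camera_from_world': array([[ 0.78805488,  0.61554576,  0.00853937, -0.42795946],
       [-0.52454527,  0.66416145,  0.53267422,  0.20381925],
       [ 0.32221384, -0.42425581,  0.84627729, -1.2254145 ],
       [ 0.        ,  0.        ,  0.        ,  1.        ]]), 'f': np.float64(546.9738147724964)}
{'vfov': 43.21883589783504, 'cx': 326.3507672054808, 'cy': 240.2543178811839, 'camera_from_world': array([[-0.09611385, -0.99535888, -0.00477808,  0.02153356],
       [ 0.96954004, -0.09470506,  0.22588284, -0.62073896],
       [-0.225287  ,  0.01707793,  0.97414276, -0.99634128],
       [ 0.        ,  0.        ,  0.        ,  1.        ]]), 'f': np.float64(605.879817447087)}
{'time_s': 0.1, 'q': array([ 9.13676199e-01,  1.81481892e-01,  1.60788189e+00, -2.30755225e-05,
        1.35381808e+00, -2.06301830e-01]), 'dq': array([ 1.53568743e-03, -2.61931290e-05, -3.12302166e-03, -9.99649693e-04,
        1.63196718e-05, -5.02166854e-04]), 'joint_efforts': array([-3.69129630e-04, -4.45880985e+01, -3.52237308e+01, -2.78591924e-04,
        4.24679994e-03,  4.58540129e-06]), 'eef_pos': array([0.25021387, 0.51715867, 0.23047836]), 'eef_rot': array([-3.22251327e-04,  2.23502679e-01,  9.74702991e-01, -7.26414757e-04]), 'wrist_force': array([-0.64763846,  0.07476064,  0.08583137]), 'torque': array([-0.03851308,  0.01436898, -0.0095703 ]), 'grasp_force': 0.0, 'opening': 0.998293757538832}
```

View pics/scene0.png

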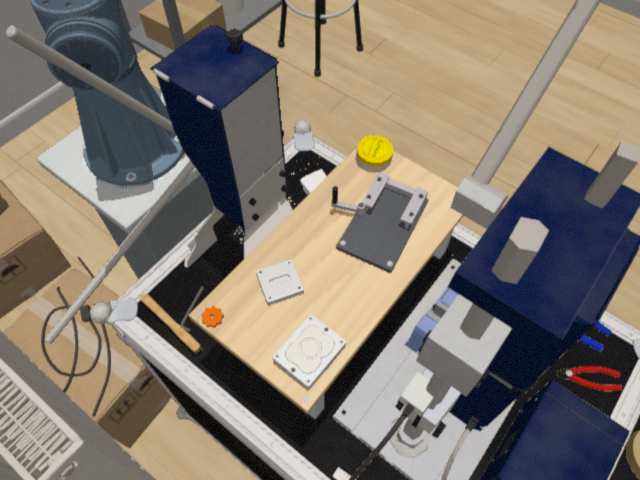

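View pics/top0.png

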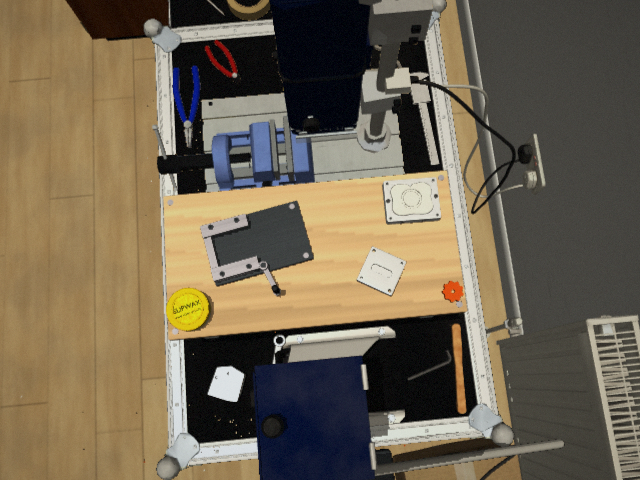

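The scene view shows the plate at about (280,282), the shoe at (385,225), the keeper post at (335,195), the tin at (375,150), the star at (212,316) and the clover at (310,350). A tall blue column stands between the robot and the table. In the top view the plate is at (381,271), the shoe at (257,243) and the post at (278,290).

Run:
```python
from h import *
t=cv2.imread('pics/top0.png'); s=cv2.imread('pics/scene0.png')
a=cv2.resize(t[185:325,190:420],None,fx=3.45,fy=3.45,interpolation=cv2.INTER_CUBIC)
cv2.imwrite('pics/topc.png',a)
b=cv2.resize(s[130:310,245:445],None,fx=3.3,fy=3.3,interpolation=cv2.INTER_CUBIC)
cv2.imwrite('pics/scc.png',b)
T=grab('top');S=grab('scene')
def tri(pt,ps):
    o1,d1=ray(T,*pt);o2,d2=ray(S,*ps)
    A=np.stack([d1,-d2],1);k=np.linalg.lstsq(A,o2-o1,rcond=None)[0]
    p,q=o1+k[0]*d1,o2+k[1]*d2
    return ((p+q)/2).round(3),np.linalg.norm(p-q).round(4)
print('knob top',tri((272,426),(235,36)))
print('col corner',tri((362,357),(222,108)),tri((255,366),(277,62)))
print('stalk block near', onz(T,375,145,0.16))
# plate mask
hsv=cv2.cvtColor(t,cv2.COLOR_BGR2HSV); m=((hsv[...,1]<60)&(hsv[...,2]>150)).astype(np.uint8)*255
m[:240]=0;m[300:]=0;m[:,:350]=0;m[:,415:]=0
cs=cv2.findContours(m,cv2.RETR_EXTERNAL,cv2.CHAIN_APPROX_NONE)[0];c=max(cs,key=cv2.contourArea)
r=cv2.minAreaRect(c);print(r)
bx=cv2.boxPoints(r);P=np.array([onz(T,*p,0.172) for p in bx]);print(bx,P.round(4),P.mean(0));print(np.linalg.norm(P-np.roll(P,1,0),axis=1))
for p in [(166,197),(446,172),(466,310),(172,340)]: print('table',onz(T,*p,0.16))
```

```text
knob top (array([0.338, 0.046, 0.427]), np.float64(0.0))
col corner (array([ 0.404, -0.058,  0.408]), np.float64(0.0058)) (array([0.403, 0.061, 0.406]), np.float64(0.0029))
stalk block near [ 0.75411725 -0.13364352  0.16      ]
((381.243896484375, 270.30487060546875), (38.13429260253906, 37.22633361816406), 24.775142669677734)
[[356.1317  279.21463]
 [371.7317  245.41463]
 [406.35608 261.3951 ]
 [390.7561  295.19513]] [[ 0.5297 -0.0772  0.172 ]
 [ 0.5812 -0.1077  0.172 ]
 [ 0.5502 -0.1591  0.172 ]
 [ 0.4994 -0.1282  0.172 ]] [ 0.54012676 -0.11803743  0.172     ]
[0.0592573  0.05987056 0.0600118  0.05949407]
table [0.69742045 0.21778578 0.16      ]
table [ 0.69538374 -0.24494508  0.16      ]
table [ 0.46636098 -0.24408663  0.16      ]
table [0.46431041 0.21696944 0.16      ]
```

View pics/topc.png

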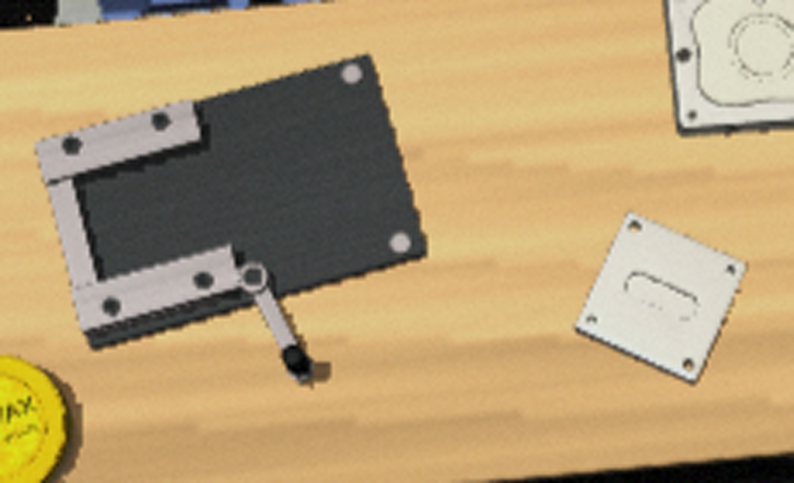

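View pics/scc.png

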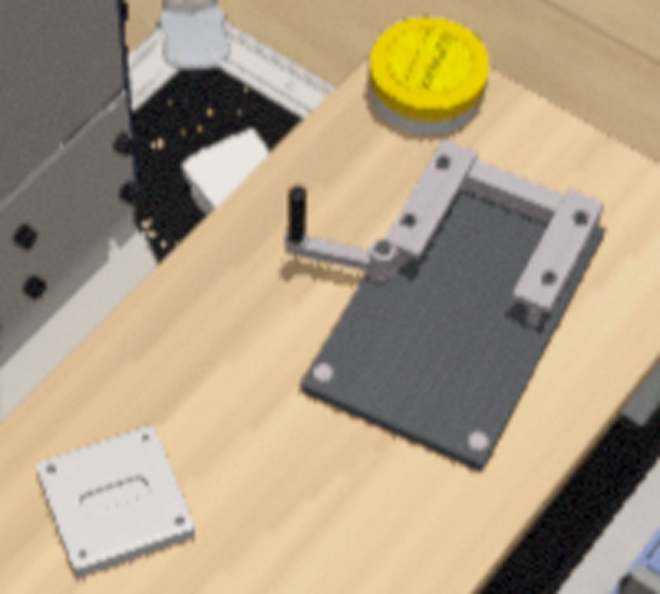

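The top crop shows the shoe's ledge end corners at (371,55) and (427,255), with the two caps at lower left. The keeper is swung outwards, with its post top near crop (293,352). The plate corners come out at 60 mm sides, which matches the given size. The scene crop shows the same keeper, with the post top at crop (297,190).

```bash
cat >> h.py <<'E'
def tri(T,pt,S,ps):
    o1,d1=ray(T,*pt);o2,d2=ray(S,*ps)
    k=np.linalg.lstsq(np.stack([d1,-d2],1),o2-o1,rcond=None)[0]
    p,q=o1+k[0]*d1,o2+k[1]*d2
    return ((p+q)/2).round(4),np.linalg.norm(p-q).round(4)
E
python3 - <<'E'
from h import *
T=grab('top');S=grab('scene')
tc=lambda p:(190+(p[0]+.5)/3.45-.5,185+(p[1]+.5)/3.45-.5)
sc=lambda p:(245+(p[0]+.5)/3.3-.5,130+(p[1]+.5)/3.3-.5)
# shoe frame landmarks (mm) <-> crop pixels
L=[((-85,-50,10),(371,55)),((-85,50,10),(427,255)),
((74,-45.5,30),(36,143)),((0,-45.5,30),(190,100)),((0,-25.5,30),(202,133)),((74,-25.5,30),(47,182)),
((74,25.5,30),(75,288)),((0,25.5,30),(232,245)),((74,45.5,30),(85,327)),((75,50,10),(95,346)),((-6,43,34),(254,276))]
LS=[((-85,50,10),(302,384)),((-85,-50,10),(484,466)),((0,25.5,30),(407,256)),((0,-25.5,30),(517,296)),((0,-45.5,30),(549,311)),((74,45.5,30),(446,141)),((74,25.5,30),(477,155)),((74,-45.5,30),(602,202)),((0,45.5,30),(383,243))]
def fit(L,c,f):
    A=np.array([l[0] for l in L])/1e3
    W=np.array([onz(c,*f(l[1]),.16+a[2]) for l,a in zip(L,A)])
    a=A[:,:2]-A[:,:2].mean(0);w=W[:,:2]-W[:,:2].mean(0)
    th=np.arctan2((a[:,0]*w[:,1]-a[:,1]*w[:,0]).sum(),(a*w).sum())
    R=np.array([[np.cos(th),-np.sin(th)],[np.sin(th),np.cos(th)]])
    t=W[:,:2].mean(0)-R@A[:,:2].mean(0)
    print('shoe org',t.round(4),'yaw',th.round(4),'res mm',((A[:,:2]@R.T+t-W[:,:2])*1e3).round(1).tolist())
    return t,R
t,R=fit(L,T,tc);fit(LS,S,sc)
p,r=tri(T,tc((293,352)),S,sc((297,190)));print('post top',p,r,'in shoe',R.T@(p[:2]-t))
print('plate centre scene',[onz(S,*sc(q),.172).round(4) for q in [(38,467),(153,427),(193,535),(77,573)]])
for a,b in [((562,444),(12,35)),((562,444),(50,335)),((375,462),(178,128)),((375,462),(190,165))]: print('rod',tri(T,a,S,b))
print('tin',tri(T,(189,309),S,(375,148)))
for n,a,b in [('greyblk',(380,80),(480,195)),('knob',(375,145),(410,440)),('blue2',(310,125),(460,265))]: print(n,tri(T,a,S,b))
E
```

```text
shoe org [0.6041 0.0777] yaw 1.7536 res mm [[1.4, -0.7], [1.0, -1.4], [1.0, 0.0], [1.0, -1.6], [-2.6, -0.8], [0.0, 0.5], [-0.1, 1.2], [0.5, -0.1], [-1.7, 1.1], [-0.8, 1.8], [0.3, -0.0]]
shoe org [0.604  0.0771] yaw 1.7625 res mm [[-0.6, -2.1], [0.8, -0.7], [4.6, 3.3], [-2.4, -1.1], [-0.2, 0.3], [-2.1, -0.7], [-0.5, 0.7], [1.3, -0.4], [-0.8, 0.5]]
post top [0.5215 0.0466 0.2247] 0.001 in shoe [-0.01553996  0.08685225]
plate centre scene [array([ 0.5015, -0.1298,  0.172 ]), array([ 0.5305, -0.0789,  0.172 ]), array([ 0.5826, -0.1119,  0.172 ]), array([ 0.5529, -0.1602,  0.172 ])]
rod (array([ 0.3065, -0.215 ,  0.5701]), np.float64(0.0072))
rod (array([ 0.2393, -0.4   ,  0.0305]), np.float64(0.0062))
rod (array([ 0.2786, -0.0617,  0.2905]), np.float64(0.018))
rod (array([ 0.2701, -0.0628,  0.1938]), np.float64(0.0301))
tin (array([0.5069, 0.1832, 0.1874]), np.float64(0.002))
greyblk (array([ 0.7329, -0.0839,  0.5063]), np.float64(0.0876))
knob (array([ 0.8279, -0.15  , -0.015 ]), np.float64(0.013))
blue2 (array([ 0.7525, -0.0162,  0.3027]), np.float64(0.0357))
```

{"op": "servo_tool", "data": {
  "steps": [
    {"dx": 0.1,"dy": -0.1,"dz": 0.25},
    {"dx": 0.2,"dy": -0.2,"dz": 0.5},
    {"dx": 0.3,"dy": -0.3,"dz": 0.8},
    {"dx": 0.4,"dy": -0.4,"dz": 1},
    {"dx": 0.5,"dy": -0.5,"dz": 1}
  ],
  "jaw": 1
}}

```text
$.steps[0]: bad value
```

{"op": "servo_tool", "data": {
  "steps": [
    {"dx": 0.2,"dy": -0.2},
    {"dx": 0.4,"dy": -0.4},
    {"dx": 0.6,"dy": -0.6},
    {"dx": 0.8,"dy": -0.8},
    {"dx": 1,"dy": -1}
  ]
}}

```text
$.steps[0]: bad value
```

{"op": "servo_tool", "data": {
  "steps": [
    {"dx": 0.2,"dy": -0.2},
    {"dx": 0.4,"dy": -0.4},
    {"dx": 0.6,"dy": -0.6},
    {"dx": 0.8,"dy": -0.8},
    {"dx": 1,"dy": -1}
  ]
}}

```text
$.steps[0]: bad value
```

{"op": "servo_tool", "data": {
  "steps": [
    {"dx": 0.08,"dy": -0.2},
    {"dx": 0.16,"dy": -0.4},
    {"dx": 0.24,"dy": -0.6},
    {"dx": 0.32,"dy": -0.8},
    {"dx": 0.4,"dy": -1}
  ]
}}

```text
$.steps[0]: bad value
```

{"op": "servo_tool", "data": {
  "steps": [
    {"dx": 0.1,"dy": -0.1,"dz": 0.25,"wx": 0,"wy": 0,"wz": 0},
    {"dx": 0.2,"dy": -0.2,"dz": 0.5,"wx": 0,"wy": 0,"wz": 0},
    {"dx": 0.3,"dy": -0.3,"dz": 0.8,"wx": 0,"wy": 0,"wz": 0},
    {"dx": 0.4,"dy": -0.4,"dz": 1,"wx": 0,"wy": 0,"wz": 0},
    {"dx": 0.5,"dy": -0.5,"dz": 1,"wx": 0,"wy": 0,"wz": 0}
  ],
  "jaw": 1
}}

```text
time_s: 0.72
eef_pos: [0.3023, 0.4687, 0.337]
eef_rot: [0.002, 0.223, 0.975, 0.004]
wrist_force: [0.0, 0.4, 1.2]
opening: 0.997
grasp_force: 0.0
```

{"op": "servo_tool", "data": {
  "steps": [
    {"dx": 0.2,"dy": -0.2,"dz": 0,"wx": 0,"wy": 0,"wz": 0},
    {"dx": 0.4,"dy": -0.4,"dz": 0,"wx": 0,"wy": 0,"wz": 0},
    {"dx": 0.6,"dy": -0.6,"dz": 0,"wx": 0,"wy": 0,"wz": 0},
    {"dx": 0.8,"dy": -0.8,"dz": 0,"wx": 0,"wy": 0,"wz": 0},
    {"dx": 1,"dy": -1,"dz": 0,"wx": 0,"wy": 0,"wz": 0}
  ],
  "jaw": 1
}}

```text
time_s: 1.13
eef_pos: [0.4012, 0.3665, 0.3313]
eef_rot: [0.0, 0.223, 0.975, 0.0]
wrist_force: [0.5, -1.1, 0.1]
opening: 1.001
grasp_force: 0.0
```

{"op": "servo_tool", "data": {
  "steps": [
    {"dx": 0.2,"dy": -0.2,"dz": 0,"wx": 0,"wy": 0,"wz": 0},
    {"dx": 0.4,"dy": -0.4,"dz": 0,"wx": 0,"wy": 0,"wz": 0},
    {"dx": 0.6,"dy": -0.6,"dz": 0,"wx": 0,"wy": 0,"wz": 0},
    {"dx": 0.8,"dy": -0.8,"dz": 0,"wx": 0,"wy": 0,"wz": 0},
    {"dx": 1,"dy": -1,"dz": 0,"wx": 0,"wy": 0,"wz": 0}
  ],
  "jaw": 1
}}

```text
time_s: 1.55
eef_pos: [0.5013, 0.2664, 0.3313]
eef_rot: [0.0, 0.224, 0.975, 0.0]
wrist_force: [-0.1, 0.2, 0.2]
opening: 1.001
grasp_force: 0.0
```

{"op": "servo_tool", "data": {
  "steps": [
    {"dx": 0.08,"dy": -0.2,"dz": 0,"wx": 0,"wy": 0,"wz": 0},
    {"dx": 0.16,"dy": -0.4,"dz": 0,"wx": 0,"wy": 0,"wz": 0},
    {"dx": 0.24,"dy": -0.6,"dz": 0,"wx": 0,"wy": 0,"wz": 0},
    {"dx": 0.32,"dy": -0.8,"dz": 0,"wx": 0,"wy": 0,"wz": 0},
    {"dx": 0.4,"dy": -1,"dz": 0,"wx": 0,"wy": 0,"wz": 0}
  ],
  "jaw": 1
}}

```text
time_s: 1.97
eef_pos: [0.5408, 0.1665, 0.3312]
eef_rot: [-0.0, 0.224, 0.975, -0.0]
wrist_force: [0.0, 0.4, 0.3]
opening: 0.998
grasp_force: 0.0
```

{"op": "servo_tool", "data": {
  "steps": [
    {"dx": 0,"dy": -0.2,"dz": 0,"wx": 0,"wy": 0,"wz": 0},
    {"dx": 0,"dy": -0.4,"dz": 0,"wx": 0,"wy": 0,"wz": 0},
    {"dx": 0,"dy": -0.6,"dz": 0,"wx": 0,"wy": 0,"wz": 0},
    {"dx": 0,"dy": -0.8,"dz": 0,"wx": 0,"wy": 0,"wz": 0},
    {"dx": 0,"dy": -1,"dz": 0,"wx": 0,"wy": 0,"wz": 0}
  ]
}}

```text
time_s: 2.38
eef_pos: [0.5404, 0.0666, 0.3312]
eef_rot: [-0.0, 0.223, 0.975, -0.0]
wrist_force: [0.0, -0.7, -0.7]
opening: 1.002
grasp_force: 0.0
```

{"op": "servo_tool", "data": {
  "steps": [
    {"dx": 0,"dy": -0.2,"dz": 0,"wx": 0,"wy": 0,"wz": 0},
    {"dx": 0,"dy": -0.4,"dz": 0,"wx": 0,"wy": 0,"wz": 0},
    {"dx": 0,"dy": -0.6,"dz": 0,"wx": 0,"wy": 0,"wz": 0},
    {"dx": 0,"dy": -0.8,"dz": 0,"wx": 0,"wy": 0,"wz": 0},
    {"dx": 0,"dy": -1,"dz": 0,"wx": 0,"wy": 0,"wz": 0}
  ]
}}

```text
time_s: 2.8
eef_pos: [0.5403, -0.0334, 0.3313]
eef_rot: [-0.0, 0.223, 0.975, -0.0]
wrist_force: [0.8, 0.3, -0.7]
opening: 1.002
grasp_force: 0.0
```

{"op": "servo_tool", "data": {
  "steps": [
    {"dx": 0,"dy": -0.2,"dz": 0,"wx": 0,"wy": 0,"wz": -0.01},
    {"dx": 0,"dy": -0.4,"dz": -0.2,"wx": 0,"wy": 0,"wz": -0.02},
    {"dx": 0,"dy": -0.6,"dz": -0.4,"wx": 0,"wy": 0,"wz": -0.028},
    {"dx": 0,"dy": -0.86,"dz": -0.7,"wx": 0,"wy": 0,"wz": -0.028},
    {"dx": 0,"dy": -0.86,"dz": -0.9,"wx": 0,"wy": 0,"wz": -0.028}
  ]
}}

```text
time_s: 3.22
eef_pos: [0.5398, -0.122, 0.2391]
eef_rot: [-0.0, 0.268, 0.964, -0.001]
wrist_force: [-1.2, -0.4, -0.8]
opening: 1.0
grasp_force: 0.0
```

Run:
```python
from h import *
S=grab('scene','s1.png'); T=grab('top','t1.png')
cv2.imwrite('pics/both1.png',np.hstack([cv2.resize(S['bgr'],(400,300)),cv2.resize(T['bgr'],(400,300))]))
o=ctrl.get_obs();print(o['q'],o['eef_pos'],o['eef_rot'],o['wrist_force'])
```

```text
[-4.32129974e-01  1.27663745e-01  1.65565086e+00  1.07618594e-04
  1.36636717e+00 -1.46210827e+00] [ 0.53798698 -0.11835855  0.23704842] [-3.98329819e-03  2.67134158e-01  9.63650860e-01  7.03198315e-04] [0.30457109 0.84390323 0.29825838]
```

View pics/s1.png

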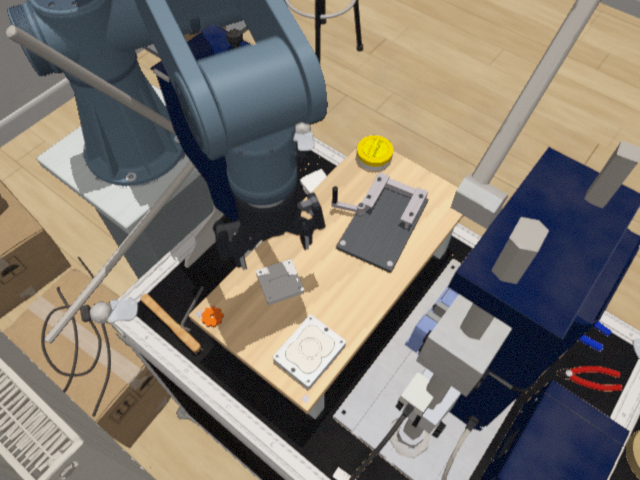

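The arm is over the plate at (280,282) with the fingers at about (230,245) and (310,225). The wrist is clear of the column and the rod. Next I descend.

{"op": "servo_tool", "data": {
  "steps": [
    {"dx": 0,"dy": 0,"dz": -0.15,"wx": 0,"wy": 0,"wz": 0},
    {"dx": 0,"dy": -0.01,"dz": -0.3,"wx": 0,"wy": 0,"wz": 0},
    {"dx": 0,"dy": -0.01,"dz": -0.45,"wx": 0,"wy": 0,"wz": 0},
    {"dx": 0,"dy": -0.01,"dz": -0.6,"wx": 0,"wy": 0,"wz": 0},
    {"dx": 0,"dy": -0.01,"dz": -0.7,"wx": 0,"wy": 0,"wz": 0}
  ]
}}

```text
time_s: 3.73
eef_pos: [0.5409, -0.1187, 0.1716]
eef_rot: [0.0, 0.266, 0.964, 0.0]
wrist_force: [0.3, 0.6, -0.1]
opening: 1.005
grasp_force: 0.0
```

{"op": "servo_tool", "data": {
  "steps": [
    {"dx": 0,"dy": 0,"dz": -0.03,"wx": 0,"wy": 0,"wz": 0},
    {"dx": 0,"dy": 0,"dz": -0.06,"wx": 0,"wy": 0,"wz": 0},
    {"dx": 0,"dy": 0,"dz": -0.1,"wx": 0,"wy": 0,"wz": 0},
    {"dx": 0,"dy": 0,"dz": -0.13,"wx": 0,"wy": 0,"wz": 0},
    {"dx": 0,"dy": 0,"dz": -0.13,"wx": 0,"wy": 0,"wz": 0}
  ]
}}

```text
time_s: 4.15
eef_pos: [0.5405, -0.1194, 0.1583]
eef_rot: [0.0, 0.266, 0.964, -0.0]
wrist_force: [0.3, 0.5, -0.1]
opening: 1.001
grasp_force: 0.0
```

Run:
```python
from h import *
S=grab('scene'); T=grab('top')
a=cv2.resize(S['bgr'][200:320,200:340],(700,600)); cv2.imwrite('pics/g2.png',a)
cv2.imwrite('pics/t2.png',T['bgr'])
o=ctrl.get_obs();print(o['eef_pos'],o['eef_rot'],o['wrist_force'])
```

```text
[ 0.54071779 -0.11951392  0.15867163] [ 2.68362712e-04  2.66119548e-01  9.63939994e-01 -4.77320857e-05] [ 0.19087925 -0.18598934  0.58023659]
```

View pics/g2.png

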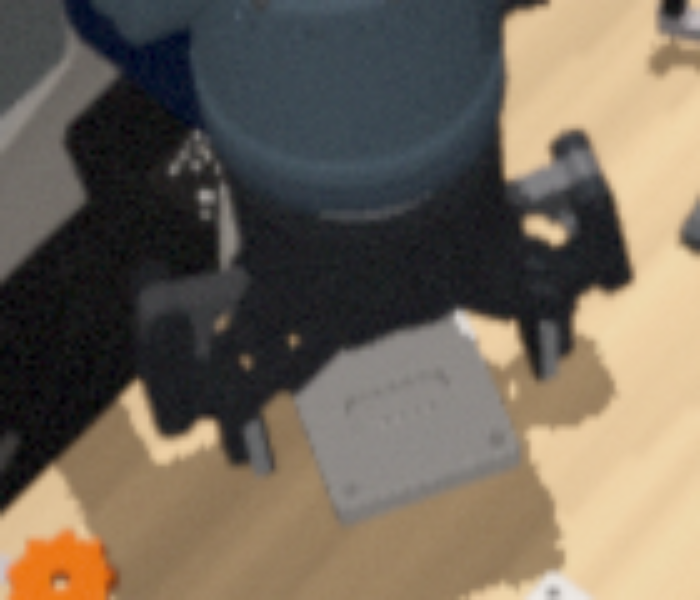

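The finger tips at crop (255,465) and (545,370) flank the plate's two opposite sides evenly. Closing now.

{"op": "servo_tool", "data": {
  "steps": [
    {"dx": 0,"dy": 0,"dz": 0,"wx": 0,"wy": 0,"wz": 0},
    {"dx": 0,"dy": 0,"dz": 0,"wx": 0,"wy": 0,"wz": 0},
    {"dx": 0,"dy": 0,"dz": 0,"wx": 0,"wy": 0,"wz": 0},
    {"dx": 0,"dy": 0,"dz": 0,"wx": 0,"wy": 0,"wz": 0},
    {"dx": 0,"dy": 0,"dz": 0,"wx": 0,"wy": 0,"wz": 0}
  ],
  "jaw": 0
}}

```text
time_s: 4.67
eef_pos: [0.5411, -0.1196, 0.1592]
eef_rot: [0.001, 0.266, 0.964, -0.0]
wrist_force: [-1.0, 0.4, 4.6]
opening: 0.678
grasp_force: 65.2
```

{"op": "servo_tool", "data": {
  "steps": [
    {"dx": 0,"dy": 0,"dz": 0,"wx": 0,"wy": 0,"wz": 0},
    {"dx": 0,"dy": 0,"dz": 0,"wx": 0,"wy": 0,"wz": 0},
    {"dx": 0,"dy": 0,"dz": 0,"wx": 0,"wy": 0,"wz": 0},
    {"dx": 0,"dy": 0,"dz": 0,"wx": 0,"wy": 0,"wz": 0},
    {"dx": 0,"dy": 0,"dz": 0,"wx": 0,"wy": 0,"wz": 0}
  ]
}}

```text
time_s: 5.08
eef_pos: [0.5411, -0.1196, 0.1592]
eef_rot: [0.001, 0.266, 0.964, -0.0]
wrist_force: [-0.5, 0.2, 6.0]
opening: 0.679
grasp_force: 65.3
```

{"op": "servo_tool", "data": {
  "steps": [
    {"dx": 0,"dy": 0,"dz": 0.15,"wx": 0,"wy": 0,"wz": 0},
    {"dx": 0,"dy": 0,"dz": 0.35,"wx": 0,"wy": 0,"wz": 0},
    {"dx": 0,"dy": 0,"dz": 0.55,"wx": 0,"wy": 0,"wz": 0},
    {"dx": 0,"dy": 0,"dz": 0.75,"wx": 0,"wy": 0,"wz": 0},
    {"dx": 0,"dy": 0,"dz": 0.8,"wx": 0,"wy": 0,"wz": 0}
  ]
}}

```text
time_s: 5.5
eef_pos: [0.5416, -0.1199, 0.241]
eef_rot: [0.002, 0.266, 0.964, -0.0]
wrist_force: [0.9, 0.5, -1.5]
opening: 0.679
grasp_force: 65.4
```

{"op": "servo_tool", "data": {
  "steps": [
    {"dx": 0.07,"dy": 0.16,"dz": 0,"wx": 0,"wy": 0,"wz": -0.03},
    {"dx": 0.14,"dy": 0.32,"dz": 0,"wx": 0,"wy": 0,"wz": -0.06},
    {"dx": 0.21,"dy": 0.48,"dz": 0,"wx": 0,"wy": 0,"wz": -0.09},
    {"dx": 0.28,"dy": 0.64,"dz": 0,"wx": 0,"wy": 0,"wz": -0.12},
    {"dx": 0.35,"dy": 0.8,"dz": 0,"wx": 0,"wy": 0,"wz": -0.15}
  ]
}}

```text
time_s: 5.92
eef_pos: [0.575, -0.0385, 0.2365]
eef_rot: [-0.001, 0.486, 0.874, -0.0]
wrist_force: [-0.3, -0.2, -2.3]
opening: 0.68
grasp_force: 65.3
```

{"op": "servo_tool", "data": {
  "steps": [
    {"dx": 0.09,"dy": 0.2,"dz": 0,"wx": 0,"wy": 0,"wz": -0.03},
    {"dx": 0.18,"dy": 0.4,"dz": 0,"wx": 0,"wy": 0,"wz": -0.06},
    {"dx": 0.27,"dy": 0.6,"dz": 0,"wx": 0,"wy": 0,"wz": -0.09},
    {"dx": 0.35,"dy": 0.81,"dz": 0,"wx": 0,"wy": 0,"wz": -0.119},
    {"dx": 0.35,"dy": 0.81,"dz": 0,"wx": 0,"wy": 0,"wz": -0.119}
  ]
}}

```text
time_s: 6.33
eef_pos: [0.6106, 0.0453, 0.2364]
eef_rot: [-0.001, 0.639, 0.769, 0.0]
wrist_force: [0.5, -1.6, -2.7]
opening: 0.68
grasp_force: 65.3
```

{"op": "servo_tool", "data": {
  "steps": [
    {"dx": 0,"dy": 0,"dz": -0.15,"wx": 0,"wy": 0,"wz": 0},
    {"dx": 0,"dy": 0,"dz": -0.3,"wx": 0,"wy": 0,"wz": 0},
    {"dx": 0,"dy": 0,"dz": -0.45,"wx": 0,"wy": 0,"wz": 0},
    {"dx": 0,"dy": 0,"dz": -0.55,"wx": 0,"wy": 0,"wz": 0},
    {"dx": 0,"dy": 0,"dz": -0.55,"wx": 0,"wy": 0,"wz": 0}
  ]
}}

```text
time_s: 6.75
eef_pos: [0.6081, 0.0416, 0.1793]
eef_rot: [-0.003, 0.638, 0.77, -0.002]
wrist_force: [-0.3, 0.6, -2.6]
opening: 0.686
grasp_force: 65.3
```

Run:
```python
from h import *
S=grab('scene','s3.png'); T=grab('top','t3.png')
a=cv2.resize(S['bgr'][130:290,290:450],(600,600))[:, :]; b=cv2.resize(T['bgr'][180:340,180:340],(600,600)); 
cv2.imwrite('pics/g3.png',cv2.resize(np.hstack([a,b]),(800,400)))
o=ctrl.get_obs();print(o['eef_pos'],o['eef_rot'],o['wrist_force'],o['opening'])
```

```text
[0.61004505 0.04136659 0.18255073] [-6.69989849e-04  6.37997835e-01  7.70037727e-01 -4.60698691e-04] [ 0.03116834 -0.13605816 -1.7648428 ] 0.6801330699183793
```

View pics/g3.png

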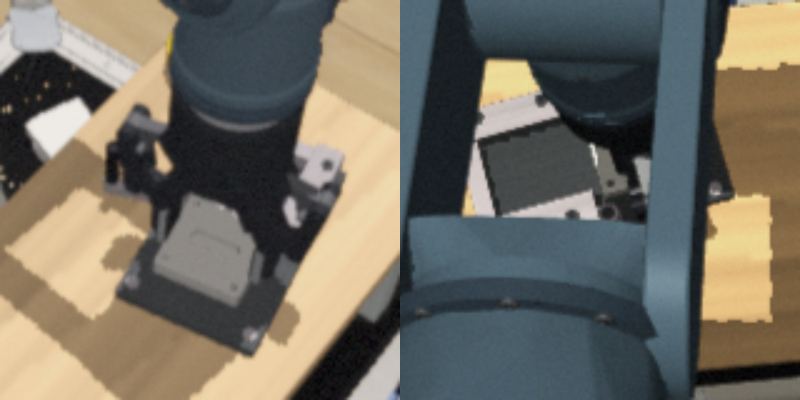

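The plate is gripped and level over the ledge, square to it, and the mouth is clear ahead. Lowering and releasing.

{"op": "servo_tool", "data": {
  "steps": [
    {"dx": 0,"dy": 0,"dz": -0.04,"wx": 0,"wy": 0,"wz": 0},
    {"dx": 0,"dy": 0,"dz": -0.08,"wx": 0,"wy": 0,"wz": 0},
    {"dx": 0,"dy": 0,"dz": -0.11,"wx": 0,"wy": 0,"wz": 0},
    {"dx": 0,"dy": 0,"dz": -0.14,"wx": 0,"wy": 0,"wz": 0},
    {"dx": 0,"dy": 0,"dz": -0.14,"wx": 0,"wy": 0,"wz": 0}
  ]
}}

```text
time_s: 7.27
eef_pos: [0.6107, 0.0416, 0.1693]
eef_rot: [0.0, 0.638, 0.77, 0.0]
wrist_force: [-0.6, 0.1, -2.9]
opening: 0.68
grasp_force: 65.3
```

{"op": "servo_tool", "data": {
  "steps": [
    {"dx": 0,"dy": 0,"dz": 0,"wx": 0,"wy": 0,"wz": 0},
    {"dx": 0,"dy": 0,"dz": 0,"wx": 0,"wy": 0,"wz": 0},
    {"dx": 0,"dy": 0,"dz": 0,"wx": 0,"wy": 0,"wz": 0},
    {"dx": 0,"dy": 0,"dz": 0,"wx": 0,"wy": 0,"wz": 0},
    {"dx": 0,"dy": 0,"dz": 0,"wx": 0,"wy": 0,"wz": 0}
  ],
  "jaw": 1
}}

```text
time_s: 7.68
eef_pos: [0.6107, 0.0416, 0.1696]
eef_rot: [0.0, 0.638, 0.77, 0.0]
wrist_force: [0.2, 0.2, 0.6]
opening: 1.002
grasp_force: 0.0
```

{"op": "servo_tool", "data": {
  "steps": [
    {"dx": 0,"dy": 0,"dz": 0.05,"wx": 0,"wy": 0,"wz": 0},
    {"dx": 0,"dy": 0,"dz": 0.2,"wx": 0,"wy": 0,"wz": 0},
    {"dx": 0,"dy": 0,"dz": 0.4,"wx": 0,"wy": 0,"wz": 0},
    {"dx": 0,"dy": 0,"dz": 0.6,"wx": 0,"wy": 0,"wz": 0},
    {"dx": 0,"dy": 0,"dz": 0.8,"wx": 0,"wy": 0,"wz": 0}
  ]
}}

```text
time_s: 8.1
eef_pos: [0.6104, 0.0416, 0.2505]
eef_rot: [-0.0, 0.638, 0.77, -0.0]
wrist_force: [0.4, -1.5, -0.5]
opening: 0.998
grasp_force: 0.0
```

{"op": "servo_tool", "data": {
  "steps": [
    {"dx": 0.03,"dy": -0.2,"dz": 0,"wx": 0,"wy": 0,"wz": 0},
    {"dx": 0.07,"dy": -0.4,"dz": 0,"wx": 0,"wy": 0,"wz": 0},
    {"dx": 0.11,"dy": -0.6,"dz": 0,"wx": 0,"wy": 0,"wz": 0},
    {"dx": 0.15,"dy": -0.8,"dz": 0,"wx": 0,"wy": 0,"wz": 0},
    {"dx": 0.15,"dy": -0.8,"dz": 0,"wx": 0,"wy": 0,"wz": 0}
  ],
  "jaw": 0.2
}}

```text
time_s: 8.52
eef_pos: [0.6261, -0.042, 0.2498]
eef_rot: [0.001, 0.639, 0.769, -0.0]
wrist_force: [0.3, 0.4, 0.3]
opening: 0.299
grasp_force: 0.0
```

Run:
```python
from h import *
S=grab('scene','s4.png'); T=grab('top','t4.png')
a=cv2.resize(S['bgr'][140:290,320:440],(480,600),interpolation=cv2.INTER_CUBIC); 
b=cv2.resize(T['bgr'][180:330,190:320],(400,int(150*400/130)))
b=cv2.copyMakeBorder(b,0,600-b.shape[0],0,0,cv2.BORDER_CONSTANT)
g=np.hstack([a,b]);print(g.shape)
cv2.imwrite('pics/g4.png',a)
o=ctrl.get_obs();print(o['eef_pos'],o['eef_rot'],o['wrist_force'],o['opening'])
```

```text
(600, 880, 3)
[ 0.62552448 -0.03896137  0.24949977] [-7.01352396e-05  6.38603648e-01  7.69535807e-01  1.31626814e-04] [ 0.06423441  0.17563265 -1.12437095] 0.20104708389474485
```

View pics/g4.png

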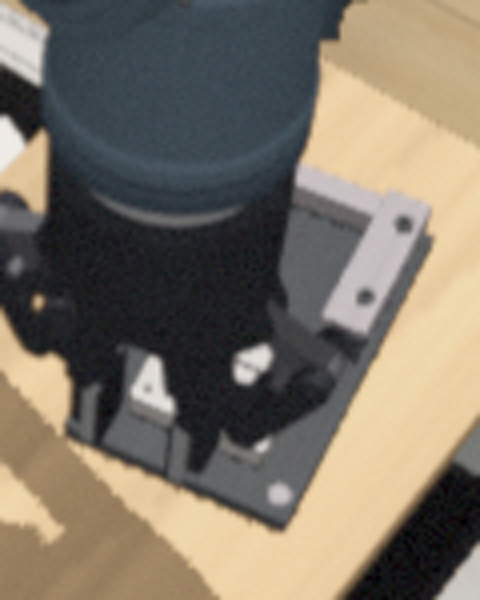

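The plate lies flat on the ledge and the gripper has backed off behind it, partly hiding it. Next I lower the nearly shut fingers behind its rear edge and push.

{"op": "servo_tool", "data": {
  "steps": [
    {"dx": 0,"dy": 0,"dz": -0.2,"wx": 0,"wy": 0,"wz": 0},
    {"dx": 0,"dy": 0,"dz": -0.4,"wx": 0,"wy": 0,"wz": 0},
    {"dx": 0,"dy": 0,"dz": -0.6,"wx": 0,"wy": 0,"wz": 0},
    {"dx": 0,"dy": 0,"dz": -0.74,"wx": 0,"wy": 0,"wz": 0},
    {"dx": 0,"dy": 0,"dz": -0.74,"wx": 0,"wy": 0,"wz": 0}
  ],
  "jaw": 0.1
}}

```text
time_s: 9.03
eef_pos: [0.6231, -0.0366, 0.1716]
eef_rot: [-0.003, 0.638, 0.77, -0.001]
wrist_force: [-0.3, 0.3, 0.7]
opening: 0.102
grasp_force: 0.0
```

{"op": "servo_tool", "data": {
  "steps": [
    {"dx": -0.015,"dy": 0.08,"dz": 0,"wx": 0,"wy": 0,"wz": 0},
    {"dx": -0.03,"dy": 0.16,"dz": 0,"wx": 0,"wy": 0,"wz": 0},
    {"dx": -0.045,"dy": 0.24,"dz": 0,"wx": 0,"wy": 0,"wz": 0},
    {"dx": -0.06,"dy": 0.32,"dz": 0,"wx": 0,"wy": 0,"wz": 0},
    {"dx": -0.074,"dy": 0.393,"dz": 0,"wx": 0,"wy": 0,"wz": 0}
  ]
}}

```text
time_s: 9.45
eef_pos: [0.6184, 0.0022, 0.1764]
eef_rot: [0.001, 0.638, 0.77, 0.0]
wrist_force: [0.1, -0.2, -0.1]
opening: 0.101
grasp_force: 0.0
```

{"op": "servo_tool", "data": {
  "steps": [
    {"dx": -0.009,"dy": 0.05,"dz": 0,"wx": 0,"wy": 0,"wz": 0},
    {"dx": -0.019,"dy": 0.1,"dz": 0,"wx": 0,"wy": 0,"wz": 0},
    {"dx": -0.028,"dy": 0.15,"dz": 0,"wx": 0,"wy": 0,"wz": 0},
    {"dx": -0.037,"dy": 0.2,"dz": 0,"wx": 0,"wy": 0,"wz": 0},
    {"dx": -0.046,"dy": 0.246,"dz": 0,"wx": 0,"wy": 0,"wz": 0}
  ]
}}

```text
time_s: 9.87
eef_pos: [0.6138, 0.0255, 0.1757]
eef_rot: [0.0, 0.638, 0.77, 0.0]
wrist_force: [0.9, -3.8, 2.8]
opening: 0.099
grasp_force: 1.7
```

{"op": "servo_tool", "data": {
  "steps": [
    {"dx": -0.007,"dy": 0.035,"dz": 0,"wx": 0,"wy": 0,"wz": 0},
    {"dx": -0.014,"dy": 0.07,"dz": 0,"wx": 0,"wy": 0,"wz": 0},
    {"dx": -0.02,"dy": 0.105,"dz": 0,"wx": 0,"wy": 0,"wz": 0},
    {"dx": -0.027,"dy": 0.14,"dz": 0,"wx": 0,"wy": 0,"wz": 0},
    {"dx": -0.033,"dy": 0.177,"dz": 0,"wx": 0,"wy": 0,"wz": 0}
  ]
}}

```text
time_s: 10.28
eef_pos: [0.6101, 0.0434, 0.1753]
eef_rot: [-0.0, 0.638, 0.77, -0.0]
wrist_force: [0.4, -3.8, 3.1]
opening: 0.102
grasp_force: 1.7
```

{"op": "servo_tool", "data": {
  "steps": [
    {"dx": -0.006,"dy": 0.03,"dz": 0,"wx": 0,"wy": 0,"wz": 0},
    {"dx": -0.011,"dy": 0.06,"dz": 0,"wx": 0,"wy": 0,"wz": 0},
    {"dx": -0.017,"dy": 0.09,"dz": 0,"wx": 0,"wy": 0,"wz": 0},
    {"dx": -0.022,"dy": 0.12,"dz": 0,"wx": 0,"wy": 0,"wz": 0},
    {"dx": -0.028,"dy": 0.15,"dz": 0,"wx": 0,"wy": 0,"wz": 0}
  ]
}}

```text
time_s: 10.7
eef_pos: [0.6073, 0.0585, 0.1753]
eef_rot: [-0.0, 0.638, 0.77, -0.0]
wrist_force: [0.4, -3.7, 2.1]
opening: 0.097
grasp_force: 1.6
```

Run:
```python
from h import *
S=grab('scene','s5.png'); T=grab('top','t5.png')
a=cv2.resize(S['bgr'][140:290,320:440],(480,600),interpolation=cv2.INTER_CUBIC); cv2.imwrite('pics/g5.png',a)
o=ctrl.get_obs();print(o['eef_pos'],o['eef_rot'],o['wrist_force'],o['opening'])
```

```text
[0.60711861 0.0590494  0.1750623 ] [-4.62194101e-04  6.37830767e-01  7.70176389e-01  1.73580805e-04] [ 1.5791881  -1.02410787  0.3287147 ] 0.09981681572598634
```

View pics/g5.png

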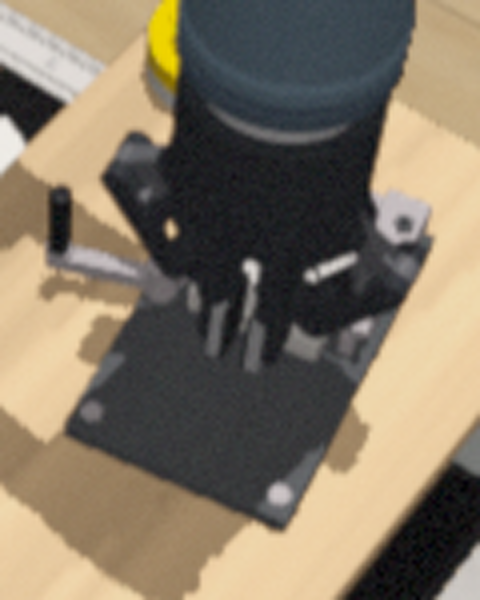

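The plate is in the channel and the finger tips at crop (235,350) are behind its rear edge. The keeper is still out at left. Pushing the last few millimetres.

{"op": "servo_tool", "data": {
  "steps": [
    {"dx": -0.003,"dy": 0.015,"dz": 0,"wx": 0,"wy": 0,"wz": 0},
    {"dx": -0.006,"dy": 0.03,"dz": 0,"wx": 0,"wy": 0,"wz": 0},
    {"dx": -0.008,"dy": 0.045,"dz": 0,"wx": 0,"wy": 0,"wz": 0},
    {"dx": -0.011,"dy": 0.06,"dz": 0,"wx": 0,"wy": 0,"wz": 0},
    {"dx": -0.013,"dy": 0.07,"dz": 0,"wx": 0,"wy": 0,"wz": 0}
  ]
}}

```text
time_s: 11.22
eef_pos: [0.6058, 0.0655, 0.175]
eef_rot: [-0.0, 0.638, 0.77, -0.0]
wrist_force: [-0.7, -1.5, 0.0]
opening: 0.105
grasp_force: 0.9
```

{"op": "servo_tool", "data": {
  "steps": [
    {"dx": -0.001,"dy": 0.006,"dz": 0,"wx": 0,"wy": 0,"wz": 0},
    {"dx": -0.002,"dy": 0.012,"dz": 0,"wx": 0,"wy": 0,"wz": 0},
    {"dx": -0.003,"dy": 0.018,"dz": 0,"wx": 0,"wy": 0,"wz": 0},
    {"dx": -0.004,"dy": 0.024,"dz": 0,"wx": 0,"wy": 0,"wz": 0},
    {"dx": -0.005,"dy": 0.03,"dz": 0,"wx": 0,"wy": 0,"wz": 0}
  ]
}}

```text
time_s: 11.63
eef_pos: [0.6054, 0.0683, 0.175]
eef_rot: [-0.0, 0.638, 0.77, -0.0]
wrist_force: [-0.2, -0.0, -0.8]
opening: 0.1
grasp_force: 0.5
```

{"op": "servo_tool", "data": {
  "steps": [
    {"dx": -0.001,"dy": 0.006,"dz": 0,"wx": 0,"wy": 0,"wz": 0},
    {"dx": -0.002,"dy": 0.012,"dz": 0,"wx": 0,"wy": 0,"wz": 0},
    {"dx": -0.003,"dy": 0.018,"dz": 0,"wx": 0,"wy": 0,"wz": 0},
    {"dx": -0.004,"dy": 0.02,"dz": 0,"wx": 0,"wy": 0,"wz": 0},
    {"dx": -0.004,"dy": 0.02,"dz": 0,"wx": 0,"wy": 0,"wz": 0}
  ]
}}

```text
time_s: 12.05
eef_pos: [0.6052, 0.0695, 0.1753]
eef_rot: [0.0, 0.638, 0.77, -0.0]
wrist_force: [-0.0, -5.0, -1.1]
opening: 0.103
grasp_force: 2.6
```

{"op": "servo_tool", "data": {
  "steps": [
    {"dx": -0.001,"dy": 0.005,"dz": 0,"wx": 0,"wy": 0,"wz": 0},
    {"dx": -0.002,"dy": 0.01,"dz": 0,"wx": 0,"wy": 0,"wz": 0},
    {"dx": -0.003,"dy": 0.015,"dz": 0,"wx": 0,"wy": 0,"wz": 0},
    {"dx": -0.003,"dy": 0.015,"dz": 0,"wx": 0,"wy": 0,"wz": 0},
    {"dx": -0.003,"dy": 0.015,"dz": 0,"wx": 0,"wy": 0,"wz": 0}
  ]
}}

```text
time_s: 12.47
eef_pos: [0.6052, 0.0696, 0.1754]
eef_rot: [0.001, 0.638, 0.77, -0.001]
wrist_force: [0.2, -9.5, -1.0]
opening: 0.103
grasp_force: 4.8
```

The push stalled at TCP shoe x of -8 mm, which matches the plate being home with an 11 mm finger half-width. Backing off, rising, then turning and moving to above the post.

{"op": "servo_tool", "data": {
  "steps": [
    {"dx": 0.01,"dy": -0.06,"dz": 0,"wx": 0,"wy": 0,"wz": 0},
    {"dx": 0.025,"dy": -0.13,"dz": 0,"wx": 0,"wy": 0,"wz": 0},
    {"dx": 0.04,"dy": -0.2,"dz": 0,"wx": 0,"wy": 0,"wz": 0},
    {"dx": 0.055,"dy": -0.295,"dz": 0,"wx": 0,"wy": 0,"wz": 0},
    {"dx": 0.055,"dy": -0.295,"dz": 0,"wx": 0,"wy": 0,"wz": 0}
  ]
}}

```text
time_s: 12.88
eef_pos: [0.6109, 0.0405, 0.1754]
eef_rot: [0.0, 0.639, 0.77, 0.0]
wrist_force: [0.4, -0.7, 1.0]
opening: 0.103
grasp_force: 0.0
```

{"op": "servo_tool", "data": {
  "steps": [
    {"dx": 0,"dy": 0,"dz": 0.2,"wx": 0,"wy": 0,"wz": 0},
    {"dx": 0,"dy": 0,"dz": 0.5,"wx": 0,"wy": 0,"wz": 0},
    {"dx": 0,"dy": 0,"dz": 0.8,"wx": 0,"wy": 0,"wz": -0.03},
    {"dx": 0,"dy": 0,"dz": 1,"wx": 0,"wy": 0,"wz": -0.06},
    {"dx": 0,"dy": 0,"dz": 1,"wx": 0,"wy": 0,"wz": -0.09}
  ],
  "jaw": 0.5
}}

```text
time_s: 13.3
eef_pos: [0.613, 0.042, 0.2816]
eef_rot: [0.003, 0.742, 0.671, 0.003]
wrist_force: [0.3, 0.5, 0.9]
opening: 0.499
grasp_force: 0.0
```

{"op": "servo_tool", "data": {
  "steps": [
    {"dx": -0.2,"dy": 0,"dz": 0,"wx": 0,"wy": 0,"wz": -0.035},
    {"dx": -0.4,"dy": 0,"dz": 0,"wx": 0,"wy": 0,"wz": -0.07},
    {"dx": -0.6,"dy": 0,"dz": 0,"wx": 0,"wy": 0,"wz": -0.105},
    {"dx": -0.8,"dy": 0.05,"dz": 0,"wx": 0,"wy": 0,"wz": -0.14},
    {"dx": -0.886,"dy": 0.05,"dz": 0,"wx": 0,"wy": 0,"wz": -0.175}
  ]
}}

```text
time_s: 13.72
eef_pos: [0.5198, 0.048, 0.2753]
eef_rot: [-0.001, 0.896, 0.444, -0.0]
wrist_force: [0.2, -0.2, 0.6]
opening: 0.501
grasp_force: 0.0
```

{"op": "servo_tool", "data": {
  "steps": [
    {"dx": 0,"dy": 0,"dz": 0,"wx": 0,"wy": 0,"wz": -0.035},
    {"dx": 0,"dy": 0,"dz": 0,"wx": 0,"wy": 0,"wz": -0.07},
    {"dx": 0,"dy": 0,"dz": 0,"wx": 0,"wy": 0,"wz": -0.105},
    {"dx": 0,"dy": 0,"dz": 0,"wx": 0,"wy": 0,"wz": -0.14},
    {"dx": 0,"dy": 0,"dz": 0,"wx": 0,"wy": 0,"wz": -0.175}
  ]
}}

```text
time_s: 14.13
eef_pos: [0.5218, 0.0473, 0.2755]
eef_rot: [-0.0, 0.983, 0.184, 0.0]
wrist_force: [-1.0, -0.4, 1.0]
opening: 0.502
grasp_force: 0.0
```

{"op": "servo_tool", "data": {
  "steps": [
    {"dx": 0,"dy": 0,"dz": 0,"wx": 0,"wy": 0,"wz": -0.03},
    {"dx": 0,"dy": 0,"dz": 0,"wx": 0,"wy": 0,"wz": -0.06},
    {"dx": 0,"dy": 0,"dz": 0,"wx": 0,"wy": 0,"wz": -0.06},
    {"dx": 0,"dy": 0,"dz": 0,"wx": 0,"wy": 0,"wz": -0.06},
    {"dx": 0,"dy": 0,"dz": 0,"wx": 0,"wy": 0,"wz": -0.06}
  ]
}}

```text
time_s: 14.55
eef_pos: [0.5218, 0.0472, 0.2753]
eef_rot: [-0.0, 0.996, 0.095, 0.0]
wrist_force: [-0.2, 0.0, -0.1]
opening: 0.5
grasp_force: 0.0
```

Run:
```python
from h import *
S=grab('scene','s6.png'); T=grab('top','t6.png')
a=cv2.resize(S['bgr'][140:280,310:450],(600,600),interpolation=cv2.INTER_CUBIC); cv2.imwrite('pics/g6.png',a)
o=ctrl.get_obs();print(o['q'],o['eef_pos'],o['eef_rot'],o['wrist_force'],o['opening'])
```

```text
[-1.36621002e-01  3.01274981e-02  1.68212497e+00  1.00258755e-04
  1.42929726e+00  1.24550067e+00] [0.52181154 0.04720265 0.27531843] [-4.33982263e-05  9.95554198e-01  9.41904241e-02  3.22511505e-05] [ 0.33149793  0.73165791 -0.00868489] 0.5030922869105127
```

View pics/g6.png

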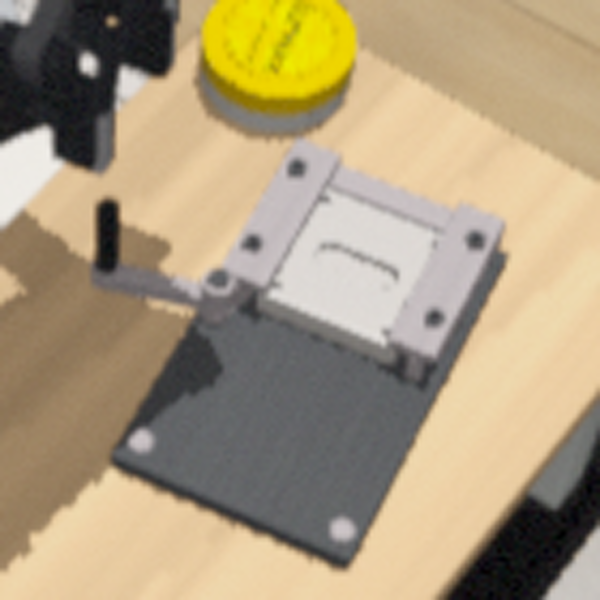

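The plate sits home under both caps against the back stop. The keeper post is at crop (108,235), with the gripper straight above it. Descending to grip the post.

{"op": "servo_tool", "data": {
  "steps": [
    {"dx": 0,"dy": 0,"dz": -0.2,"wx": 0,"wy": 0,"wz": 0},
    {"dx": 0,"dy": 0,"dz": -0.4,"wx": 0,"wy": 0,"wz": 0},
    {"dx": 0,"dy": 0,"dz": -0.6,"wx": 0,"wy": 0,"wz": 0},
    {"dx": 0,"dy": 0,"dz": -0.77,"wx": 0,"wy": 0,"wz": 0},
    {"dx": 0,"dy": 0,"dz": -0.77,"wx": 0,"wy": 0,"wz": 0}
  ]
}}

```text
time_s: 15.07
eef_pos: [0.5194, 0.0475, 0.1945]
eef_rot: [-0.001, 0.996, 0.094, -0.003]
wrist_force: [-0.1, -0.7, -0.7]
opening: 0.501
grasp_force: 0.0
```

{"op": "servo_tool", "data": {
  "steps": [
    {"dx": 0,"dy": 0,"dz": 0,"wx": 0,"wy": 0,"wz": 0},
    {"dx": 0,"dy": 0,"dz": 0,"wx": 0,"wy": 0,"wz": 0},
    {"dx": 0,"dy": 0,"dz": 0,"wx": 0,"wy": 0,"wz": 0},
    {"dx": 0,"dy": 0,"dz": 0,"wx": 0,"wy": 0,"wz": 0},
    {"dx": 0,"dy": 0,"dz": 0,"wx": 0,"wy": 0,"wz": 0}
  ],
  "jaw": 0
}}

```text
time_s: 15.48
eef_pos: [0.5228, 0.047, 0.1999]
eef_rot: [0.0, 0.996, 0.093, 0.001]
wrist_force: [-0.3, 0.5, 5.0]
opening: 0.085
grasp_force: 58.6
```

{"op": "servo_tool", "data": {
  "steps": [
    {"dx": 0,"dy": 0,"dz": 0,"wx": 0,"wy": 0,"wz": 0},
    {"dx": 0,"dy": 0,"dz": 0,"wx": 0,"wy": 0,"wz": 0},
    {"dx": 0,"dy": 0,"dz": 0,"wx": 0,"wy": 0,"wz": 0},
    {"dx": 0,"dy": 0,"dz": 0,"wx": 0,"wy": 0,"wz": 0},
    {"dx": 0,"dy": 0,"dz": 0,"wx": 0,"wy": 0,"wz": 0}
  ]
}}

```text
time_s: 15.9
eef_pos: [0.5228, 0.0471, 0.1999]
eef_rot: [0.0, 0.996, 0.093, 0.001]
wrist_force: [-0.5, -0.4, 5.9]
opening: 0.088
grasp_force: 58.7
```

Run:
```python
from h import *
o=ctrl.get_obs();print(o['eef_pos'],o['wrist_force'],o['opening'],o['grasp_force'])
th=1.756;t=np.array([.604,.0775]);R=np.array([[np.cos(th),-np.sin(th)],[np.sin(th),np.cos(th)]])
P0=o['eef_pos'][:2]; h=t+R@[-.006,.043]
d=R.T@(P0-h); print('from hinge mm',d*1e3,np.linalg.norm(d))
a0=np.arctan2(-d[0],-d[1]); print('angle',a0)
k0=d*0
for i,a in enumerate(np.linspace(a0,0,16)):
    p=h+R@(.045*np.array([-np.sin(a),-np.cos(a)])); 
    if i==0: p0=p; q=p
    print(i,round(a,2),((p-p0)*10).round(3),'step',((p-q)*10).round(3)); q=p
```

```text
[0.52279558 0.04705625 0.19991782] [-0.52490905 -0.44294924  5.94269933] 0.0877321067277502 58.71007025241852
from hinge mm [-8.96959162 42.42184136] 0.0433597301443349
angle 2.933223543149015
0 2.93 [0. 0.] step [0. 0.]
1 2.74 [ 0.041 -0.077] step [ 0.041 -0.077]
2 2.54 [ 0.097 -0.145] step [ 0.056 -0.068]
3 2.35 [ 0.165 -0.201] step [ 0.068 -0.056]
4 2.15 [ 0.242 -0.243] step [ 0.077 -0.042]
5 1.96 [ 0.326 -0.269] step [ 0.084 -0.026]
6 1.76 [ 0.414 -0.277] step [ 0.087 -0.009]
7 1.56 [ 0.501 -0.269] step [0.087 0.008]
8 1.37 [ 0.585 -0.244] step [0.084 0.025]
9 1.17 [ 0.663 -0.203] step [0.078 0.041]
10 0.98 [ 0.732 -0.148] step [0.068 0.055]
11 0.78 [ 0.788 -0.08 ] step [0.056 0.067]
12 0.59 [ 0.83  -0.003] step [0.042 0.077]
13 0.39 [0.856 0.081] step [0.026 0.084]
14 0.2 [0.866 0.168] step [0.009 0.087]
15 0.0 [0.858 0.255] step [-0.008  0.088]
```

{"op": "servo_tool", "data": {
  "steps": [
    {"dx": 0.019,"dy": -0.04,"dz": 0,"wx": 0,"wy": 0,"wz": 0},
    {"dx": 0.041,"dy": -0.077,"dz": 0,"wx": 0,"wy": 0,"wz": 0},
    {"dx": 0.068,"dy": -0.112,"dz": 0,"wx": 0,"wy": 0,"wz": 0},
    {"dx": 0.097,"dy": -0.145,"dz": 0,"wx": 0,"wy": 0,"wz": 0},
    {"dx": 0.13,"dy": -0.174,"dz": 0,"wx": 0,"wy": 0,"wz": 0}
  ]
}}

```text
time_s: 16.32
eef_pos: [0.5341, 0.0306, 0.1997]
eef_rot: [-0.001, 0.996, 0.094, -0.001]
wrist_force: [-9.6, 2.3, 11.8]
opening: 0.092
grasp_force: 60.2
```

{"op": "servo_tool", "data": {
  "steps": [
    {"dx": 0.035,"dy": -0.027,"dz": 0,"wx": 0,"wy": 0,"wz": 0},
    {"dx": 0.073,"dy": -0.05,"dz": 0,"wx": 0,"wy": 0,"wz": 0},
    {"dx": 0.112,"dy": -0.069,"dz": 0,"wx": 0,"wy": 0,"wz": 0},
    {"dx": 0.154,"dy": -0.083,"dz": 0,"wx": 0,"wy": 0,"wz": 0},
    {"dx": 0.196,"dy": -0.095,"dz": 0,"wx": 0,"wy": 0,"wz": 0}
  ]
}}

```text
time_s: 16.73
eef_pos: [0.554, 0.0214, 0.1996]
eef_rot: [-0.001, 0.996, 0.094, -0.001]
wrist_force: [-8.1, 5.8, 12.5]
opening: 0.089
grasp_force: 60.4
```

{"op": "servo_tool", "data": {
  "steps": [
    {"dx": 0.044,"dy": -0.006,"dz": 0,"wx": 0,"wy": 0,"wz": 0},
    {"dx": 0.088,"dy": -0.008,"dz": 0,"wx": 0,"wy": 0,"wz": 0},
    {"dx": 0.132,"dy": -0.005,"dz": 0,"wx": 0,"wy": 0,"wz": 0},
    {"dx": 0.175,"dy": 0,"dz": 0,"wx": 0,"wy": 0,"wz": 0},
    {"dx": 0.217,"dy": 0.011,"dz": 0,"wx": 0,"wy": 0,"wz": 0}
  ]
}}

```text
time_s: 17.15
eef_pos: [0.5764, 0.0211, 0.1997]
eef_rot: [0.0, 0.996, 0.094, 0.0]
wrist_force: [3.6, 0.2, 4.9]
opening: 0.087
grasp_force: 59.3
```

{"op": "servo_tool", "data": {
  "steps": [
    {"dx": 0.042,"dy": 0.014,"dz": 0,"wx": 0,"wy": 0,"wz": 0},
    {"dx": 0.082,"dy": 0.033,"dz": 0,"wx": 0,"wy": 0,"wz": 0},
    {"dx": 0.12,"dy": 0.055,"dz": 0,"wx": 0,"wy": 0,"wz": 0},
    {"dx": 0.156,"dy": 0.081,"dz": 0,"wx": 0,"wy": 0,"wz": 0},
    {"dx": 0.189,"dy": 0.11,"dz": 0,"wx": 0,"wy": 0,"wz": 0}
  ]
}}

```text
time_s: 17.57
eef_pos: [0.5969, 0.0296, 0.1999]
eef_rot: [0.003, 0.996, 0.093, 0.002]
wrist_force: [10.2, -9.9, 1.1]
opening: 0.09
grasp_force: 58.6
```

{"op": "servo_tool", "data": {
  "steps": [
    {"dx": 0.03,"dy": 0.033,"dz": 0,"wx": 0,"wy": 0,"wz": 0},
    {"dx": 0.056,"dy": 0.068,"dz": 0,"wx": 0,"wy": 0,"wz": 0},
    {"dx": 0.078,"dy": 0.106,"dz": 0,"wx": 0,"wy": 0,"wz": 0},
    {"dx": 0.098,"dy": 0.145,"dz": 0,"wx": 0,"wy": 0,"wz": 0},
    {"dx": 0.113,"dy": 0.187,"dz": 0,"wx": 0,"wy": 0,"wz": 0}
  ]
}}

```text
time_s: 17.98
eef_pos: [0.6118, 0.0458, 0.2003]
eef_rot: [0.005, 0.996, 0.093, 0.006]
wrist_force: [17.4, -17.5, -4.2]
opening: 0.086
grasp_force: 58.5
```

{"op": "servo_tool", "data": {
  "steps": [
    {"dx": 0.011,"dy": 0.042,"dz": 0,"wx": 0,"wy": 0,"wz": 0},
    {"dx": 0.018,"dy": 0.086,"dz": 0,"wx": 0,"wy": 0,"wz": 0},
    {"dx": 0.021,"dy": 0.129,"dz": 0,"wx": 0,"wy": 0,"wz": 0},
    {"dx": 0.018,"dy": 0.172,"dz": 0,"wx": 0,"wy": 0,"wz": 0},
    {"dx": 0.013,"dy": 0.216,"dz": 0,"wx": 0,"wy": 0,"wz": 0}
  ]
}}

```text
time_s: 18.4
eef_pos: [0.6191, 0.07, 0.2012]
eef_rot: [0.003, 0.996, 0.092, 0.014]
wrist_force: [44.0, 3.0, -19.2]
opening: 0.047
grasp_force: 61.0
```

{"op": "servo_tool", "data": {
  "steps": [
    {"dx": -0.002,"dy": 0.01,"dz": 0,"wx": 0,"wy": 0,"wz": 0},
    {"dx": -0.003,"dy": 0.015,"dz": 0,"wx": 0,"wy": 0,"wz": 0},
    {"dx": -0.004,"dy": 0.02,"dz": 0,"wx": 0,"wy": 0,"wz": 0},
    {"dx": -0.004,"dy": 0.02,"dz": 0,"wx": 0,"wy": 0,"wz": 0},
    {"dx": -0.004,"dy": 0.02,"dz": 0,"wx": 0,"wy": 0,"wz": 0}
  ]
}}

```text
time_s: 18.82
eef_pos: [0.6186, 0.0749, 0.2011]
eef_rot: [0.001, 0.996, 0.093, 0.014]
wrist_force: [43.2, 5.2, -16.3]
opening: 0.041
grasp_force: 59.9
```

Force and opening show that the post has slid to the edge of the pads. I relieve the sideways load, open, and rise to measure the keeper.

{"op": "servo_tool", "data": {
  "steps": [
    {"dx": 0.03,"dy": 0,"dz": 0,"wx": 0,"wy": 0,"wz": 0},
    {"dx": 0.06,"dy": -0.01,"dz": 0,"wx": 0,"wy": 0,"wz": 0},
    {"dx": 0.1,"dy": -0.02,"dz": 0,"wx": 0,"wy": 0,"wz": 0},
    {"dx": 0.1,"dy": -0.02,"dz": 0,"wx": 0,"wy": 0,"wz": 0},
    {"dx": 0.1,"dy": -0.02,"dz": 0,"wx": 0,"wy": 0,"wz": 0}
  ]
}}

```text
time_s: 19.23
eef_pos: [0.6225, 0.0725, 0.201]
eef_rot: [0.001, 0.996, 0.093, 0.006]
wrist_force: [15.3, 2.6, 2.1]
opening: 0.001
grasp_force: 7.9
```

{"op": "servo_tool", "data": {
  "steps": [
    {"dx": 0,"dy": 0,"dz": 0,"wx": 0,"wy": 0,"wz": 0},
    {"dx": 0,"dy": 0,"dz": 0,"wx": 0,"wy": 0,"wz": 0},
    {"dx": 0,"dy": 0,"dz": 0,"wx": 0,"wy": 0,"wz": 0},
    {"dx": 0,"dy": 0,"dz": 0,"wx": 0,"wy": 0,"wz": 0},
    {"dx": 0,"dy": 0,"dz": 0,"wx": 0,"wy": 0,"wz": 0}
  ],
  "jaw": 0.4
}}

```text
time_s: 19.65
eef_pos: [0.6166, 0.0727, 0.1977]
eef_rot: [-0.0, 0.996, 0.093, -0.001]
wrist_force: [0.6, -0.4, -0.8]
opening: 0.399
grasp_force: 0.0
```

{"op": "servo_tool", "data": {
  "steps": [
    {"dx": 0,"dy": 0,"dz": 0.2,"wx": 0,"wy": 0,"wz": 0},
    {"dx": 0,"dy": 0,"dz": 0.4,"wx": 0,"wy": 0,"wz": 0},
    {"dx": 0,"dy": 0,"dz": 0.6,"wx": 0,"wy": 0,"wz": 0},
    {"dx": 0,"dy": 0,"dz": 0.8,"wx": 0,"wy": 0,"wz": 0},
    {"dx": 0,"dy": 0,"dz": 0.9,"wx": 0,"wy": 0,"wz": 0}
  ]
}}

```text
time_s: 20.07
eef_pos: [0.6178, 0.0727, 0.2909]
eef_rot: [0.0, 0.996, 0.093, 0.001]
wrist_force: [0.2, -0.9, 0.5]
opening: 0.404
grasp_force: 0.0
```

{"op": "servo_tool", "data": {
  "steps": [
    {"dx": 0,"dy": -0.2,"dz": 0,"wx": 0,"wy": 0,"wz": 0},
    {"dx": 0,"dy": -0.4,"dz": 0,"wx": 0,"wy": 0,"wz": 0},
    {"dx": 0,"dy": -0.6,"dz": 0,"wx": 0,"wy": 0,"wz": 0},
    {"dx": 0,"dy": -0.8,"dz": 0,"wx": 0,"wy": 0,"wz": 0},
    {"dx": 0,"dy": -1,"dz": 0,"wx": 0,"wy": 0,"wz": 0}
  ]
}}

```text
time_s: 20.48
eef_pos: [0.6167, -0.028, 0.2875]
eef_rot: [-0.0, 0.996, 0.094, -0.001]
wrist_force: [-0.5, 1.1, 0.5]
opening: 0.4
grasp_force: 0.0
```

{"op": "servo_tool", "data": {
  "steps": [
    {"dx": 0,"dy": -0.2,"dz": 0,"wx": 0,"wy": 0,"wz": 0},
    {"dx": 0,"dy": -0.4,"dz": 0,"wx": 0,"wy": 0,"wz": 0},
    {"dx": 0,"dy": -0.6,"dz": 0,"wx": 0,"wy": 0,"wz": 0},
    {"dx": 0,"dy": -0.7,"dz": 0,"wx": 0,"wy": 0,"wz": 0},
    {"dx": 0,"dy": -0.7,"dz": 0,"wx": 0,"wy": 0,"wz": 0}
  ]
}}

```text
time_s: 20.9
eef_pos: [0.6168, -0.0992, 0.2875]
eef_rot: [-0.0, 0.996, 0.092, -0.001]
wrist_force: [-0.2, -0.7, 0.6]
opening: 0.399
grasp_force: 0.0
```

Run:
```python
from h import *
S=grab('scene','s7.png'); T=grab('top','t7.png')
th=1.756;t=np.array([.604,.0775]);R=np.array([[np.cos(th),-np.sin(th)],[np.sin(th),np.cos(th)]])
W=lambda x,y,z:np.array([*(t+R@[x,y]),.16+z])
for n,c in(('S',S),('T',T)):
    print(n,'post top/base if closed',proj(c,W(-.006,-.002,.062)),proj(c,W(-.006,-.002,.022)),'hinge',proj(c,W(-.006,.043,.034)))
    u,v=proj(c,W(-.006,-.002,.062)).round().astype(int)
    g=cv2.cvtColor(c['bgr'],cv2.COLOR_BGR2GRAY); print(v-8,u-14); print(g[v-8:v+26,u-14:u+16])
print(ctrl.get_obs()['eef_pos'])
```

```text
S post top/base if closed [387.19395433 204.78958516] [384.72484912 218.8530157 ] hinge [360.65051023 204.3357985 ]
197 373
[[192 194 195 ... 220 219 218]
 [194 195 195 ... 220 218 218]
 [195 195 190 ... 218 220 219]
 ...
 [102 101 102 ...  95  94  81]
 [102 101 102 ... 101  99  97]
 [104 106 101 ...  96 100 100]]
T post top/base if closed [253.88483397 232.86270576] [256.96417161 238.89919671] hinge [263.44346688 264.44402378]
225 240
[[194 198 194 ...  72  68  69]
 [183 183 172 ...  67  71  66]
 [111  94 133 ...  73  72  70]
 ...
 [234 235 235 ...  70  75  68]
 [236 236 235 ...  75  73  69]
 [234 236 235 ...  70  68  78]]
[ 0.61700762 -0.09689373  0.28783315]
```

Run:
```python
from h import *
S=grab('scene'); T=grab('top')
th=1.756;t=np.array([.604,.0775]);R=np.array([[np.cos(th),-np.sin(th)],[np.sin(th),np.cos(th)]])
for n,c,(x0,x1,y0,y1) in(('S',S,(325,430,170,275)),('T',T,(200,320,195,300))):
    g=cv2.cvtColor(c['bgr'],cv2.COLOR_BGR2GRAY); m=np.zeros_like(g); m[y0:y1,x0:x1]=(g[y0:y1,x0:x1]<45)*255
    k,l,s,ce=cv2.connectedComponentsWithStats(m)
    for i in range(1,k):
        if s[i,4]>15: print(n,s[i],ce[i].round(1))
g=cv2.cvtColor(S['bgr'],cv2.COLOR_BGR2GRAY)
np.set_printoptions(linewidth=250,threshold=10**6);print(g[196:238:1,352:402:2])
```

```text
S [ 325  185   37   79 1314] [339.4 220.9]
S [383 207   6  12  46] [385.7 212.5]
S [419 261  11  14  88] [425.6 269.5]
T [299 195  18  28 279] [307.5 208.4]
T [247 216   4  13  25] [248.8 222.2]
T [250 231   9  10  65] [254.2 235.4]
T [290 232   8  28  78] [293.3 247.7]
T [260 238   4   7  20] [261.3 240.2]
T [281 269  18   5  59] [289.3 270.8]
T [303 270  17   5  42] [311.8 272. ]
[[ 39  34  31  30  28 185 209 156  77 107 186 192 193 169 218 220 211 194 193 216 220 219 220 218 219]
 [ 35  32  30  28  32 200 201 138  85 108 188 194 194 191 219 220 190 167 150 193 216 218 219 218 218]
 [ 36  32  31  21  33 202 194 170 137 152 190 195 179 207 219 218 195 199 187 167 191 207 218 219 220]
 [ 26  38  29  31  34 197 192 193 180 184 193 196 159 215 219 217 213 217 216 200 159 171 201 217 219]
 [ 36  32  28  32  38 191 194 194 192 191 194 193 176 219 220 217 216 220 218 218 195 154 167 194 217]
 [ 32  34  31  27  42 186 193 194 194 190 194 183 200 218 219 219 217 218 217 219 217 195 187 150 193]
 [ 31  29  28  25  43 167 194 193 193 191 195 160 212 219 219 219 216 185 189 216 219 217 214 186
[... 2911 characters left out ...]
 104 103 100 105 104 101 100 101 102 100 102 102 100  99  99  99 101 101  98  96]
 [102 100 101  99 103 106 106 102 106 102 102 103 103 101 100 102 102  98 101  99 101  99 100  98  97]
 [102 100 100 100 103 101 104 101 105 101 103 104 103 103 102 103  99  99 104  98 100 102 100  98 102]
 [100 102  99 101 100 106 103 105 103 100 101 103 102 100 100  99 102 101  99 101 101 104 100  95  98]
 [100 106 101 101 103 100 103 105 101 103 106 102  98 100 104  99 100  95 103 100  98 104  98  98  99]
 [100 103 100 104 102 104 105 104 100 101 104 103 104 102 102 101 101  99 100  99 103 103 101  99  98]
 [103  98 101 102 107 103 102 101 102 104 104 105  98 103 100 102  99  98 101 100 101  99 100  97 100]]
```

The keeper measures closed: the post centre is at scene (385.7,212.5) and top (254.2,235.4), within about 2 mm of the closed prediction. I finish with a gentle nudge using shut fingers to be sure it is seated.

{"op": "servo_tool", "data": {
  "steps": [
    {"dx": 0,"dy": 0.2,"dz": 0,"wx": 0,"wy": 0,"wz": 0},
    {"dx": 0,"dy": 0.4,"dz": 0,"wx": 0,"wy": 0,"wz": 0},
    {"dx": 0,"dy": 0.6,"dz": 0,"wx": 0,"wy": 0,"wz": 0},
    {"dx": 0,"dy": 0.8,"dz": 0,"wx": 0,"wy": 0,"wz": 0},
    {"dx": 0,"dy": 1,"dz": 0,"wx": 0,"wy": 0,"wz": 0}
  ],
  "jaw": 0
}}

```text
time_s: 21.52
eef_pos: [0.617, 0.005, 0.2884]
eef_rot: [-0.0, 0.996, 0.094, 0.0]
wrist_force: [-1.2, 0.4, 0.5]
opening: -0.004
grasp_force: 0.0
```

{"op": "servo_tool", "data": {
  "steps": [
    {"dx": 0,"dy": 0.077,"dz": -0.2,"wx": 0,"wy": 0,"wz": 0},
    {"dx": 0,"dy": 0.077,"dz": -0.4,"wx": 0,"wy": 0,"wz": 0},
    {"dx": 0,"dy": 0.077,"dz": -0.6,"wx": 0,"wy": 0,"wz": 0},
    {"dx": 0,"dy": 0.077,"dz": -0.83,"wx": 0,"wy": 0,"wz": 0},
    {"dx": 0,"dy": 0.077,"dz": -0.83,"wx": 0,"wy": 0,"wz": 0}
  ]
}}

```text
time_s: 21.93
eef_pos: [0.6141, 0.0124, 0.2002]
eef_rot: [-0.001, 0.996, 0.094, -0.004]
wrist_force: [-1.0, 0.8, -1.5]
opening: 0.002
grasp_force: 0.0
```

{"op": "servo_tool", "data": {
  "steps": [
    {"dx": -0.011,"dy": 0.06,"dz": 0,"wx": 0,"wy": 0,"wz": 0},
    {"dx": -0.022,"dy": 0.12,"dz": 0,"wx": 0,"wy": 0,"wz": 0},
    {"dx": -0.033,"dy": 0.18,"dz": 0,"wx": 0,"wy": 0,"wz": 0},
    {"dx": -0.044,"dy": 0.24,"dz": 0,"wx": 0,"wy": 0,"wz": 0},
    {"dx": -0.055,"dy": 0.295,"dz": 0,"wx": 0,"wy": 0,"wz": 0}
  ]
}}

```text
time_s: 22.35
eef_pos: [0.6122, 0.0408, 0.2067]
eef_rot: [0.0, 0.996, 0.094, 0.001]
wrist_force: [1.0, -0.2, 0.6]
opening: 0.004
grasp_force: 0.0
```

{"op": "servo_tool", "data": {
  "steps": [
    {"dx": -0.004,"dy": 0.02,"dz": 0,"wx": 0,"wy": 0,"wz": 0},
    {"dx": -0.008,"dy": 0.04,"dz": 0,"wx": 0,"wy": 0,"wz": 0},
    {"dx": -0.011,"dy": 0.06,"dz": 0,"wx": 0,"wy": 0,"wz": 0},
    {"dx": -0.015,"dy": 0.08,"dz": 0,"wx": 0,"wy": 0,"wz": 0},
    {"dx": -0.019,"dy": 0.1,"dz": 0,"wx": 0,"wy": 0,"wz": 0}
  ]
}}

```text
time_s: 22.77
eef_pos: [0.6098, 0.0499, 0.2052]
eef_rot: [-0.0, 0.996, 0.093, -0.0]
wrist_force: [-0.3, 0.5, -0.4]
opening: -0.003
grasp_force: 0.0
```

{"op": "servo_tool", "data": {
  "steps": [
    {"dx": -0.002,"dy": 0.01,"dz": 0,"wx": 0,"wy": 0,"wz": 0},
    {"dx": -0.004,"dy": 0.02,"dz": 0,"wx": 0,"wy": 0,"wz": 0},
    {"dx": -0.006,"dy": 0.03,"dz": 0,"wx": 0,"wy": 0,"wz": 0},
    {"dx": -0.007,"dy": 0.04,"dz": 0,"wx": 0,"wy": 0,"wz": 0},
    {"dx": -0.009,"dy": 0.05,"dz": 0,"wx": 0,"wy": 0,"wz": 0}
  ]
}}

```text
time_s: 23.18
eef_pos: [0.609, 0.0546, 0.2053]
eef_rot: [0.0, 0.996, 0.093, 0.0]
wrist_force: [0.3, -3.7, -0.4]
opening: 0.001
grasp_force: 1.9
```

{"op": "servo_tool", "data": {
  "steps": [
    {"dx": -0.002,"dy": 0.01,"dz": 0,"wx": 0,"wy": 0,"wz": 0},
    {"dx": -0.004,"dy": 0.02,"dz": 0,"wx": 0,"wy": 0,"wz": 0},
    {"dx": -0.006,"dy": 0.03,"dz": 0,"wx": 0,"wy": 0,"wz": 0},
    {"dx": -0.007,"dy": 0.04,"dz": 0,"wx": 0,"wy": 0,"wz": 0},
    {"dx": -0.007,"dy": 0.04,"dz": 0,"wx": 0,"wy": 0,"wz": 0}
  ]
}}

```text
time_s: 23.6
eef_pos: [0.6089, 0.0553, 0.2054]
eef_rot: [0.003, 0.996, 0.093, 0.0]
wrist_force: [1.6, -12.3, -2.0]
opening: -0.004
grasp_force: 6.4
```

{"op": "servo_tool", "data": {
  "steps": [
    {"dx": -0.002,"dy": 0.01,"dz": 0,"wx": 0,"wy": 0,"wz": 0},
    {"dx": -0.004,"dy": 0.02,"dz": 0,"wx": 0,"wy": 0,"wz": 0},
    {"dx": -0.006,"dy": 0.03,"dz": 0,"wx": 0,"wy": 0,"wz": 0},
    {"dx": -0.007,"dy": 0.04,"dz": 0,"wx": 0,"wy": 0,"wz": 0},
    {"dx": -0.007,"dy": 0.04,"dz": 0,"wx": 0,"wy": 0,"wz": 0}
  ]
}}

```text
time_s: 24.02
eef_pos: [0.6088, 0.056, 0.2055]
eef_rot: [0.006, 0.996, 0.092, 0.001]
wrist_force: [2.5, -23.3, -2.4]
opening: -0.004
grasp_force: 11.8
```

The post is firmly against its stop: 23 N with under 1 mm of motion. Retreating, checking and handing in.

{"op": "servo_tool", "data": {
  "steps": [
    {"dx": 0.02,"dy": -0.1,"dz": 0,"wx": 0,"wy": 0,"wz": 0},
    {"dx": 0.05,"dy": -0.25,"dz": 0,"wx": 0,"wy": 0,"wz": 0},
    {"dx": 0.08,"dy": -0.4,"dz": 0.1,"wx": 0,"wy": 0,"wz": 0},
    {"dx": 0.08,"dy": -0.5,"dz": 0.4,"wx": 0,"wy": 0,"wz": 0},
    {"dx": 0.08,"dy": -0.7,"dz": 0.7,"wx": 0,"wy": 0,"wz": 0}
  ]
}}

```text
time_s: 24.43
eef_pos: [0.6146, -0.0069, 0.2751]
eef_rot: [-0.001, 0.996, 0.094, -0.002]
wrist_force: [1.6, 0.6, -0.6]
opening: -0.003
grasp_force: 0.0
```

{"op": "servo_tool", "data": {
  "steps": [
    {"dx": 0,"dy": -0.2,"dz": 0,"wx": 0,"wy": 0,"wz": 0},
    {"dx": 0,"dy": -0.4,"dz": 0,"wx": 0,"wy": 0,"wz": 0},
    {"dx": 0,"dy": -0.6,"dz": 0,"wx": 0,"wy": 0,"wz": 0},
    {"dx": 0,"dy": -0.8,"dz": 0,"wx": 0,"wy": 0,"wz": 0},
    {"dx": 0,"dy": -0.8,"dz": 0,"wx": 0,"wy": 0,"wz": 0}
  ]
}}

```text
time_s: 24.85
eef_pos: [0.6156, -0.0912, 0.2762]
eef_rot: [0.001, 0.996, 0.092, 0.0]
wrist_force: [0.4, -0.4, -0.0]
opening: 0.003
grasp_force: 0.0
```

Run:
```python
from h import *
S=grab('scene','s8.png'); T=grab('top','t8.png')
for n,c,(x0,x1,y0,y1) in(('S',S,(375,400,190,230)),('T',T,(245,268,222,250))):
    g=cv2.cvtColor(c['bgr'],cv2.COLOR_BGR2GRAY); m=np.zeros_like(g); m[y0:y1,x0:x1]=(g[y0:y1,x0:x1]<45)*255
    k,l,s,ce=cv2.connectedComponentsWithStats(m)
    for i in range(1,k):
        if s[i,4]>15: print(n,s[i],ce[i].round(1))
# plate bright region inside the shoe gap, scene view
th=1.756;t=np.array([.604,.0775]);R=np.array([[np.cos(th),-np.sin(th)],[np.sin(th),np.cos(th)]])
g=cv2.cvtColor(S['bgr'],cv2.COLOR_BGR2GRAY)
for y in(-.018,.014):
    for x in(-.012,-.006,-.002,.001,.004,.008,.03,.055): print(y,x,g[tuple(proj(S,[*(t+R@[x,y]),.182]).round().astype(int)[::-1])],end=' | ')
print(workorder.hand_in())
```

```text
S [383 207   6  12  45] [385.8 212.4]
T [248 222   3   8  17] [249.2 224.8]
T [250 231  14  15  89] [256.  236.7]
-0.018 -0.012 98 | -0.018 -0.006 87 | -0.018 -0.002 121 | -0.018 0.001 143 | -0.018 0.004 210 | -0.018 0.008 220 | -0.018 0.03 218 | -0.018 0.055 218 | 0.014 -0.012 98 | 0.014 -0.006 190 | 0.014 -0.002 167 | 0.014 0.001 141 | 0.014 0.004 194 | 0.014 0.008 219 | 0.014 0.03 218 | 0.014 0.055 220 | the job is handed in; nothing more can be done
None
```

The job is handed in: the cavity plate is home against the back stop under both rails, the keeper is fully across the mouth, and the arm is clear. No verdict came back.

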